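# Take a canele from under its shield with pastry tongs

### The job

Lift the clear curved shield off the cake in the pie dish and stand it upright on the round cork mat. Then pick up the tongs by their two arms, close their jaws on the canele (the tall fluted cake) and lift it upright about 15 cm above the dish; finish with the tongs still holding it up there over the dish. Touch the cake with nothing but the tongs, and leave the dish and all the other things where they are.

Things in the scene. Friction and masses are not known exactly. Their poses are not given: they have to be found in the camera images.
- shield_grip (a point): clear plastic shield over the canele: vaulted shell open at both x ends, 100 mm along x, 121 mm across y, 107 mm high, 180 g. This point is the centre of the white bar handle on top: bar 66 mm along x, 14 mm wide in y, 12 mm thick, centre 101 mm above the shield's underside and 26 mm above the shell's top, on two posts 24 mm either side of its middle. x along the vault, z up
- shield_base (a point): centre of the shield's underside, 101 mm below shield_grip; same axes
- mat: round cork mat, 240 mm in diameter, 6 mm thick, fixed on the shelf; origin at the centre of its underside
- canele_center (a point): the canele: small dark fluted cake, an upright cylinder 50 mm in diameter and 52 mm high, 70 g, standing in the dish under the shield. This point is its centre, 26 mm above its foot; z up
- dish: wide glazed pie dish, round, loose, 1.5 kg: 296 mm across the rim, 30 mm high, flat inner floor 248 mm across and 8 mm above its underside, walls flaring outward. Origin at the centre of its underside. The canele and the shield stand on its floor on the -x side (towards the robot), the biscuit on the +x side
- tongs_grip (a point): sprung stainless pastry tongs, 306 mm long, 155 g, lying on their side on the shelf, so they open and close level. This point is midway between the arms where to take them, near the centre of mass, 13 mm above the shelf. x to the jaws, y across the arms (squeezed along y), z up. Arms are strips 3 mm thick, 20 mm high, here 57 mm over their backs at rest, 39 mm (parallel) when closed on the canele
- tongs_jaws (a point): midway between the tongs' jaws, 150 mm ahead (x) of tongs_grip, same axes; the canele's axis goes here. Jaws: cupped plates 26 mm high, about 45 mm long in x; each 21 mm clear of a centred canele at rest, 14 mm with the arms squeezed to 51 mm, where the spring grips with 7 N, enough to lift and carry the tongs with the jaws open
- tongs_left (a joint): angle by which the tongs' left arm (+y side) has closed, about a hinge 115 mm behind tongs_grip: 0 at rest (open), 0.08 rad when the jaws are on the canele, at most 0.17; the other arm moves alike. A squeeze of 6 N starts to close the arms, 9 N brings the jaws to the canele; of any force beyond that 0.43 reaches the jaws. Let go, they spring open
- fork: bystander: silver dessert fork, 200 mm long, 8 mm high, lying on the shelf between the robot and the dish; origin at its middle, x to the prongs
- biscuit_center (a point): bystander: flat round biscuit 54 mm in diameter, 12 mm thick, lying in the dish; its centre
- jar: bystander: frosted glass jar with a clip-on lid, 92 mm in diameter, 127 mm high; origin at the centre of its underside
- ramekin: bystander: small white ceramic ramekin, 80 mm across the rim, 42 mm high; origin at the centre of its underside
Not all that is in view belongs to the job. What is shaped like the part that bears shield_grip but purple is not meant.

How it is judged (in metres and radians):
On the way, in this order (a step that is already met when the one before it is completed fails the run):
1. the shield stands upright on the cork mat and has been let go (horizontal distance between shield_base and mat below 0.06 m and height (world z) of shield_base below 0.02 m and angle between shield_base's own z axis and vertical below 0.1 rad and contact force between the fingers and shield below 0.1 N), for 0.2 s.
2. the gripper holds the tongs clear of the shelf (height (world z) of tongs_grip above 0.035 m and contact force between the fingers and tongs above 1 N), for 0.2 s.
3. the tongs hold the canele clear of the dish (height (world z) of canele_center above 0.07 m and contact force between tongs and canele above 0.3 N), for 0.2 s.
At the end, for the whole second after the job is handed in: The tongs, squeezed by the gripper, hold the still canele: its centre 12 cm or more above the shelf and within 14 cm of the dish's axis, tilted under 0.6 rad, carried by nothing else. The shield stands upright (0.1 rad) on the cork mat, its middle within 6 cm of the mat's (height (world z) of canele_center above 0.12 m and horizontal distance between canele_center and dish below 0.14 m and angle between canele_center's own z axis and vertical below 0.6 rad and contact force between tongs and canele above 0.3 N and contact force between the fingers and tongs above 1 N and linear speed of each of canele, tongs below 0.03 m/s and contact force between canele and dish below 0.05 N and contact force between canele and shield below 0.05 N and contact force between canele and biscuit below 0.05 N and contact force between canele and jar below 0.05 N and contact force between canele and ramekin below 0.05 N and contact force between canele and fork below 0.05 N and horizontal distance between shield_base and mat below 0.06 m and height (world z) of shield_base below 0.02 m and angle between shield_base's own z axis and vertical below 0.1 rad and linear speed of shield below 0.02 m/s); the arm keeps its last pose, push and grip.
It fails at once if the robot touches the canele itself (contact force between any of the fingers, the arm and canele above 0.3 N).
It fails at once if the canele is knocked over (angle between canele_center's own z axis and vertical above 0.8 rad).
It fails at once if the fork, biscuit, jar or ramekin is moved more than 3 cm, or the dish more than 4 cm (distance of any of fork, biscuit_center, jar, ramekin from where it was at the start of the episode above 0.03 m or distance of dish from where it was at the start of the episode above 0.04 m).
It also fails if it takes over 67 s, if anything falls off the work surface, if the arm or the gripper's body presses on something with over 40 N, if the wrist force passes 120 N, or if a joint passes its speed limit or range.

### The arm

A 6-joint arm with a two-finger parallel gripper is mounted at the origin on the work surface. World frame = base frame: x ahead of the robot, y to its left, z up, the work surface at z = 0. Lengths are in mm, angles in rad, forces in N, time in s.
With the tool pointing down it reaches from about 350 to 850 mm from the base axis. Payload 8.1 kg.
Tool frame: the origin (TCP) lies at the very end of the fingers, on their centre line; the grasp point (between the pads) lies 19 mm behind it; z points along the fingers, y is the line along which they close (so a half turn about z gives the same grasp; the last joint's range is limited). The gripper opens to 93 mm and grips with 3 to 60 N. Pads are 15 mm wide; open, the fingers measure 128 mm over their backs; the gripper's body (75 mm by 188 mm) begins 65 mm behind the grasp point.
Start: joints at [1.162, 0.13, 1.488, -0, 1.523, -0.085], TCP at [190.881, 568.832, 218.635] pointing down, gripper open.
Joint ranges: [-2.96, 2.96], [-0.89, 2.26], [0.02, 2.5], [-1.34, 4.48], [0, 2.73], [-2.66, 2.66]. Speed limits (rad/s): [2.39, 2.39, 2.79, 3.14, 3.14, 3.14].

### API

Orientations are given as a unit quaternion [x, y, z, w].
In Python, from plant import arm, imaging, workorder, spotter, read_time_s, read_joint_positions, read_joint_vel, read_joint_torque, read_tcp_pos, read_tcp_rot, read_force, read_wrist_torque, read_opening, read_finger_force gives the robot as it stands. Calls block until the motion is done:
- arm.goto(position, orientation): joint-space move of the TCP to a pose.
- arm.line_to(position, frame=None, feed=150): straight line of the TCP; frame=None keeps the orientation; feed is the mean speed in mm/s.
- arm.move_j(angles): joint-space move.
- arm.ungrasp() and arm.close(effort=None): open the fingers fully, or close them until they stop; effort is the grip in N (None keeps the last).
- arm.wait(seconds).
- arm.inverse_kinematics(position, orientation): joint angles nearest the present ones, or None.
- imaging.snapshot(name): name is "side" or "top"; returns a dict with "color" (420x560x3 uint8, red, green, blue), "z_map" (420x560 float32, mm along the optical axis (not along the pixel's ray), 0 where there is no reading), "camera_matrix" (3x3 intrinsics, pixels), "origin" and "attitude" of the camera in the world. Camera axes: x right, y down, z forward; pixel columns grow to the right and rows downward; lengths in mm; the calibration is good to about 2 mm. A picture is of the moment at which its call begins.
A pose or a line that the arm cannot do raises arm.PlanningError and nothing moves.
- workorder.job_done(): hands the job in; it is judged then, once.
Trained networks look in the newest picture that a camera, given by its name, has taken for a name from the list of things; names that differ only in an ending like _2 or _b are one class to them, and where a whole thing is asked for, a point or a joint stands for the part that bears it (a point fixed in the world has none). Each returns a list of dicts, best first, with "score" (0 to 1); they miss things now and then, are a little off and sometimes report something else, mostly with a low value. They report only what shows in the picture. A call takes as long as a camera call. They do not tell look-alikes from the thing itself.
- spotter.outline_of(camera, name): "mask" (420x560 bool, what is visible of it) and "point" ([column, row] in pixels, amid what is visible of it).
- spotter.mark_of(camera, name): "point" ([column, row] in pixels: a listed point, or the origin of a listed thing).
Readings, each from a call of its own:
- read_time_s(): time.
- read_joint_positions(): joint angles.
- read_joint_vel(): joint speeds.
- read_joint_torque(): joint torques, N m.
- read_tcp_pos(): TCP position.
- read_tcp_rot(): TCP orientation.
- read_force(): force on the tool from outside, world axes, zero at the start.
- read_wrist_torque(): the same for the moment, N m.
- read_opening(): opening from 0.0 (shut) to 1.0 (fully open).
- read_finger_force(): force on a finger pad.
Only numpy, scipy, OpenCV 4.12 (cv2) and the standard library are available. Lean on these libraries where they do the work, as an engineer would, in place of code of your own. Each camera call takes 0.05 s, during which the arm holds its last target. There are 200 camera calls.

## Working session

There is one attempt and no reset: what is moved stays moved. The work goes in short steps, each a Python script; the robot and the scene stay as the last script left them, time stands still between calls to the robot, and variables do not carry over. Pictures are saved under pics/ and viewed, at most 10 in all, crops included, and the job is handed in when it is done.

```bash
mkdir -p pics; ls; cat > h.py <<'E'
import numpy as np, cv2
from scipy.spatial.transform import Rotation as R
from plant import *
def rot(a):
    a=np.array(a,float)
    return a if a.shape==(3,3) else R.from_quat(a).as_matrix()
def cloud(s):
    z=s["z_map"].astype(float);K=np.array(s["camera_matrix"]);v,u=np.indices(z.shape)
    p=np.stack([(u-K[0,2])/K[0,0]*z,(v-K[1,2])/K[1,1]*z,z],-1)
    w=p@rot(s["attitude"]).T+np.array(s["origin"]); w[z==0]=np.nan
    return w
def ray(s,px,h):
    K=np.array(s["camera_matrix"]);d=rot(s["attitude"])@np.linalg.solve(K,[px[0],px[1],1.])
    o=np.array(s["origin"]);return o+d*(h-o[2])/d[2]
def save(s,n): cv2.imwrite("pics/"+n,s["color"][:,:,::-1])
E
python3 - <<'E'
from h import *
np.set_printoptions(precision=1,suppress=True)
H=dict(shield_grip=109,shield_base=8,mat=0,canele_center=34,dish=0,tongs_grip=13,tongs_jaws=13,fork=0,biscuit_center=14,jar=0,ramekin=0)
S={}
for c in("top","side"):
    s=S[c]=imaging.snapshot(c);save(s,c+"0.png");print(c,np.array(s["origin"]),rot(s["attitude"])[:,2])
    for n,h in H.items():
        for d in spotter.mark_of(c,n)[:3]:
            print(c,n,round(d["score"],2),np.array(d["point"]),ray(s,d["point"],h))
print(read_tcp_rot(),read_time_s())
import pickle;pickle.dump(S,open("s0.pkl","wb"))
E
```

```text
pics
top [ 362.3    3.5 1331. ] [ 0.1  0.  -1. ]
top shield_grip 0.59 [394.8 325.5] [ 188.4 -287.5  109. ]
top shield_grip 0.58 [297.9 157.7] [629.  -28.2 109. ]
top shield_base 0.73 [385.5 320.3] [ 187.9 -285.4    8. ]
top mat 0.95 [152.4 223.2] [451.6 389.8   0. ]
top dish 0.88 [296.9 154.8] [661.4 -28.    0. ]
top tongs_grip 0.94 [407.8 230.1] [ 444.1 -349.1   13. ]
top tongs_jaws 0.67 [416.4 183.1] [ 580.9 -375.2   13. ]
top tongs_jaws 0.42 [299.3 153.7] [661.8 -34.7  13. ]
top tongs_jaws 0.39 [194.  134.1] [715.3 275.6  13. ]
top fork 0.76 [297.1 248.5] [385.8 -32.7   0. ]
top biscuit_center 0.61 [282.5 126.2] [743.   15.9  14. ]
top biscuit_center 0.56 [151.9 221.2] [456.4 387.5  14. ]
top jar 0.66 [192.7 132.9] [722.3 282.3   0. ]
top jar 0.64 [406.3 231.2] [ 441.6 -348.2    0. ]
top ramekin 0.83 [392.4 134.3] [ 727.8 -309.6    0. ]
side [ -89.2 -531.1  780.7] [ 0.5  0.5 -0.7]
side shield_grip 0.63 [342.1 180.7] [643.7 -37.9 109. ]
side shield_grip 0.16 [272.2 252.2] [313.3 -92.9 109. ]
side shield_base 0.67 [338.3 211. ] [628.6 -48.7   8. ]
side mat 0.94 [203.8 177.7] [445.8 381.3   0. ]
side canele_center 0.47 [338.1 198.6] [647.5 -29.4  34. ]
side dish 0.93 [344.5 204.4] [673.4 -38.1   0. ]
side dish 0.68 [281.6 157.5] [715.6 281.2   0. ]
side tongs_grip 0.75 [384.6 308.7] [ 435.3 -341.7   13. ]
side tongs_grip 0.52 [272.  252.9] [368.7 -31.6  13. ]
side tongs_jaws 0.9 [427.9 281.1] [ 578.9 -372.8   13. ]
side fork 0.65 [270.7 251.1] [378.4 -16.    0. ]
side biscuit_center 0.52 [347.  187.1] [732.1  -0.3  14. ]
side jar 0.59 [281.9 158.5] [711.9 276.    0. ]
side jar 0.21 [342.4 182.6] [755.2  35.    0. ]
side ramekin 0.76 [431.8 242.1] [ 719.9 -309.7    0. ]
[ 0.2  1.  -0.   0. ] 1.2
```

```bash
python3 - <<'E'
import pickle,cv2,numpy as np
S=pickle.load(open("s0.pkl","rb"))
t=S["top"]["color"][:,:,::-1]; s=S["side"]["color"][:,:,::-1]
cv2.imwrite("pics/top0b.png",cv2.resize(t,(800,600),interpolation=cv2.INTER_CUBIC))
a=cv2.resize(t[90:220,240:360],(400,433),interpolation=cv2.INTER_CUBIC)
b=cv2.resize(s[140:270,280:400],(400,433),interpolation=cv2.INTER_CUBIC)
cv2.imwrite("pics/crop0.png",np.hstack([a,b]))
E
```

```text
(no output)
```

View pics/top0b.png

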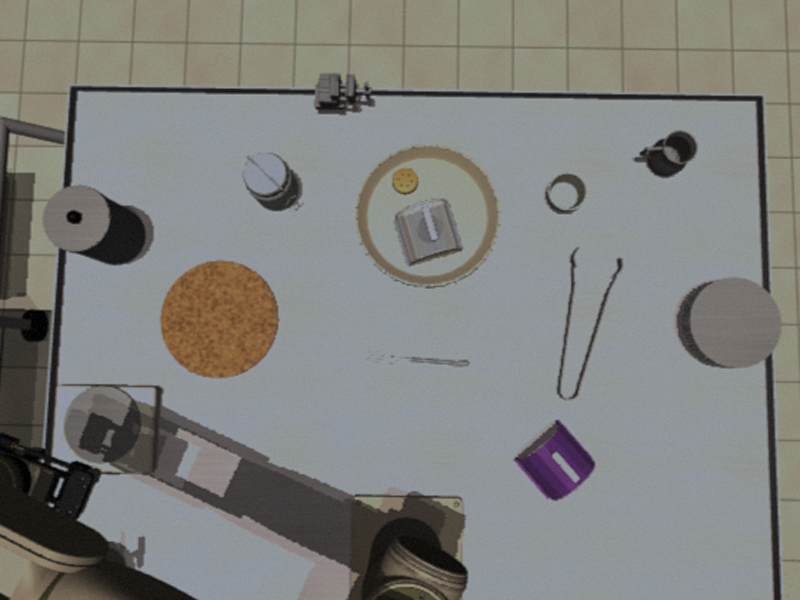

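View pics/crop0.png

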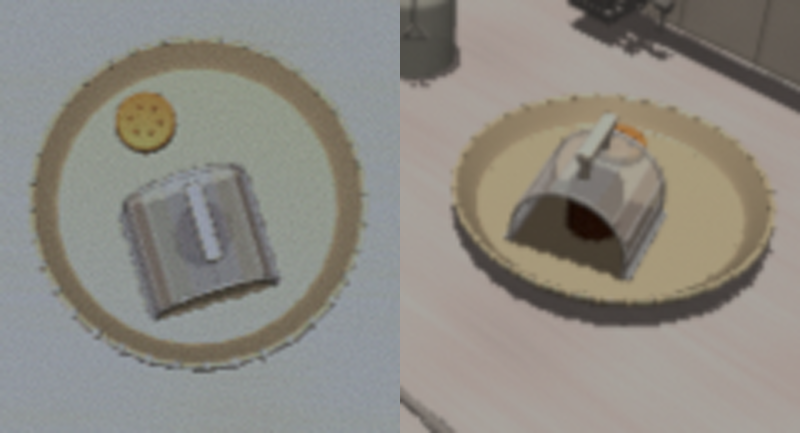

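The top view shows two shield-like things: a purple one at top-image px (388,322), and a clear one with a white bar in the dish at about (300,158). The clear one in the dish fits the description, and the enlarged crop confirms it. The purple one is the decoy. The tongs lie at about (410,230) with jaws at the top, the mat is at (153,223), and the fork, biscuit, jar and ramekin are all visible. Next I'll measure precisely.

```bash
python3 - <<'E'
from h import *
import pickle
np.set_printoptions(precision=1,suppress=True)
S=pickle.load(open("s0.pkl","rb"))
for c in("top","side"):
    s=S[c];w=cloud(s)
    u0,v0=((300,157) if c=="top" else (342,185))
    m=np.zeros(w.shape[:2],bool);m[v0-30:v0+30,u0-30:u0+30]=1
    m&=(w[...,2]>100)&(w[...,2]<125)
    p=w[m]; print(c,"bar depth pts",len(p))
    if len(p)>8:
        r=cv2.minAreaRect(p[:,:2].astype(np.float32));print(np.median(p,0),r)
        e=np.linalg.eigh(np.cov(p[:,:2].T))[1][:,1];print(np.degrees(np.arctan2(e[1],e[0])))
    g=s["color"].astype(int)
    m2=np.zeros_like(m);m2[v0-16:v0+14,u0-14:u0+14]=1
    m2&=(g.min(-1)>(175))
    v,u=np.nonzero(m2); q=np.array([ray(s,(a,b),113)[:2] for a,b in zip(u,v)])
    if len(q)>8: print("white",len(q),cv2.minAreaRect(q.astype(np.float32)),q.mean(0))
    # tongs
    x,y=w[...,0],w[...,1]
    t=(x>290)&(x<620)&(y<-290)&(y>-440)&(g.sum(-1)<330)
    v,u=np.nonzero(t); h=w[t][:,2]; print("tongs",len(v),np.nanpercentile(h,[5,50,95]))
    q=np.array([ray(s,(a,b),20)[:2] for a,b in zip(u,v)]) if c=="top" else w[t][:,:2]
    print(q[q[:,0].argmin()],q[q[:,0].argmax()],q[q[:,1].argmin()],q[q[:,1].argmax()])
    for X in range(310,620,20):
        k=q[abs(q[:,0]-X)<5];
        if len(k): print(X,np.sort(k[:,1])[[0,-1]],np.sort(k[:,1])[np.r_[0,np.diff(np.sort(k[:,1]))>12].astype(bool)])
    for n in("shield_grip","tongs_grip","canele_center","dish"):pass
    for nm,lo,hi,b in(("dishrim",24,36,(480,850,-200,140)),):
        k=w[(w[...,2]>lo)&(w[...,2]<hi)&(x>b[0])&(x<b[1])&(y>b[2])&(y<b[3])][:,:2]
        print(nm,len(k),cv2.minEnclosingCircle(k.astype(np.float32)))
    mt=(g[...,0]-g[...,2]>60)&(x>300)&(x<600)&(y>200)&(y<520); k=w[mt]
    print("mat",mt.sum(),cv2.minEnclosingCircle(k[:,:2].astype(np.float32)) if mt.sum()>9 else "",np.median(k,0))
E
```

```text
top bar depth pts 129
[630.2 -36.4 114.1] ((631.6567993164062, -36.17678451538086), (64.71065521240234, 14.176926612854004), 17.3737850189209)
-162.83961438506358
tongs 549 [-3.1  9.5 22.5]
[ 304.6 -310. ] [ 608.6 -337.7] [ 583.8 -426.7] [ 315.6 -295.9]
310 [-332.6 -298.7] []
330 [-338.4 -296. ] [-301.7]
350 [-347.  -298.9] [-304.6]
370 [-352.9 -301.8] [-307.6]
390 [-358.7 -304.8] [-310.5]
410 [-364.6 -307.7] [-313.5]
430 [-370.5 -310.7] [-316.4]
450 [-376.4 -313.7] [-319.4]
470 [-385.2 -313.8] [-322.4]
490 [-391.1 -319.6] [-322.5]
510 [-397.1 -319.7] [-325.5]
530 [-405.9 -325.6] [-328.5]
550 [-414.8 -322.9] [-328.7]
570 [-426.5 -325.9] [-331.7]
590 [-423.8 -323.2] [-329.]
610 [-337.7 -334.8] []
dishrim 980 ((670.520263671875, -33.5107307434082), 148.47857666015625)
mat 5080 ((452.9869689941406, 387.93023681640625), 118.96630096435547) [451.9 387.4   4.4]
side bar depth pts 92
[625.4 -37.1 115.7] ((633.3009033203125, -34.17436599731445), (67.42916870117188, 15.028698921203613), 19.920684814453125)
-162.9510147703743
tongs 1078 [-0.6 12.6 23.7]
[ 303.2 -314.5] [ 618.4 -336.7] [ 577.4 -425.7] [ 329.6 -298.5]
310 [-332.8 -300.3] []
330 [-340.1 -298.5] [-301.2]
350 [-347.1 -302. ] [-303.9]
370 [-352.7 -303.9] [-307.]
390 [-359.1 -307.4] [-310.5]
410 [-365.5 -310.2] [-312.8]
430 [-371.4 -312.8] [-316.2]
450 [-378.7 -316.1] [-318.9]
470 [-384.5 -318.4] [-322.]
490 [-390.  -321.6] [-324.6]
510 [-395.7 -324.5] [-328.6]
530 [-405.4 -326.7] [-329.2]
550 [-414.6 -328.6] [-329.4]
570 [-425.4 -327.5] [-332.2]
590 [-330.  -327.1] []
610 [-338.4 -334.1] []
dishrim 810 ((672.7037963867188, -31.26581573486328), 151.2356719970703)
mat 2325 ((454.46307373046875, 387.776123046875), 119.54544067382812) [447.4 382.3   7.3]
```

```bash
cat >> h.py <<'E'
np.set_printoptions(precision=2,suppress=True)
def quat(closing_deg, p):
    """tool down, fingers closing along world direction closing_deg; the half-turn with the easier last joint"""
    best=None
    for t in np.radians([closing_deg,closing_deg+180]):
        y=np.array([np.cos(t),np.sin(t),0]);z=np.array([0,0,-1.])
        q=R.from_matrix(np.c_[np.cross(y,z),y,z]).as_quat()
        j=arm.inverse_kinematics(list(p),list(q))
        if j is not None and (best is None or abs(j[5])<best[0]): best=(abs(j[5]),q)
    return list(best[1])
def st(m=""): print(m,round(read_time_s(),2),np.array(read_tcp_pos()),"open",round(read_opening(),3),"F",np.array(read_force()),"f",read_finger_force())
E
python3 - <<'E'
from h import *
p=np.array([632,-35.5,93.]); up=p+[0,0,170]
q=quat(17.2+90,p)
arm.goto(list(p+[0,0,90]),q); arm.line_to(list(p),feed=80); st("at bar")
arm.close(15); st("closed")
arm.line_to(list(p+[0,0,15]),feed=60); st("lift15")
arm.line_to(list(up),feed=150); st("up")
s=imaging.snapshot("side");save(s,"side1.png")
import pickle;pickle.dump(s,open("s1.pkl","wb"))
E
```

```text
at bar 5.12 [632.59 -35.55  93.88] open 1.0 F [ 0.89 -0.31  0.31] f 0.0
closed 6.33 [631.83 -35.36  92.8 ] open 0.147 F [-0.48  0.74 -1.07] f 14.99467447400093
lift15 6.72 [632.66 -35.65 108.99] open 0.147 F [-0.33  0.32 -1.54] f 14.99475046992302
up 7.91 [631.34 -35.4  261.38] open 0.148 F [ 0.02 -0.51 -2.06] f 14.994766116142273
```

View pics/side1.png

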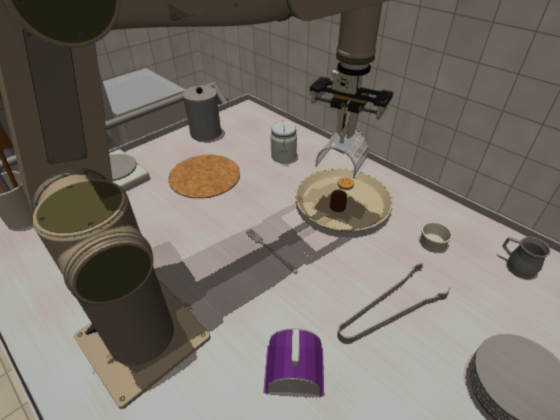

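The shield hangs level in the gripper at about px (343,150), and the canele still stands in the dish at (338,201). Next I'll place the shield on the mat.

```bash
python3 - <<'E'
from h import *
t=np.array([453,387.5,91.5])
q=quat(107.2,t+[0,0,160])
# keep the half turn nearest the present wrist if reachable
arm.goto(list(t+[0,0,150]),q); 
arm.line_to(list(t+[0,0,15]),feed=150); arm.line_to(list(t),feed=30); st("placed")
arm.ungrasp(); st("open")
arm.line_to(list(t+[0,0,100]),feed=150); st()
# over toward the tongs, out of the way
g=np.array([436,-343.5,0]); qt=quat(-12.7+90,g+[0,0,100])
arm.goto(list(g+[0,0,200]),qt); st("above tongs")
import pickle;S={}
for c,h in(("top",1),("side",1)):
    s=S[c]=imaging.snapshot(c);save(s,c+"2.png");w=cloud(s)
    for n,h in(("shield_base",6),("shield_grip",107),("canele_center",34),("tongs_grip",13),("dish",0)):
        for d in spotter.mark_of(c,n)[:2]: print(c,n,round(d["score"],2),ray(s,d["point"],h))
    for d in spotter.outline_of(c,"canele_center")[:1]:
        k=w[d["mask"]];print("canele",d["score"],len(k),np.nanmedian(k,0)); k=k[(k[:,2]>54)&(k[:,2]<68)];print(len(k),cv2.minEnclosingCircle(k[:,:2].astype(np.float32)) if len(k) else "")
    k=w[(w[...,2]>100)&(w[...,2]<125)&(abs(w[...,0]-453)<60)&(abs(w[...,1]-387)<60)]
    print("bar",len(k),cv2.minAreaRect(k[:,:2].astype(np.float32)),np.median(k[:,2]))
pickle.dump(S,open("s2.pkl","wb"))
E
```

```text
placed 11.71 [452.9  387.49  91.32] open 0.15 F [-0.03  0.01 -2.41] f 14.997493028640747
open 13.02 [453.01 387.48  91.49] open 1.001 F [-0.51 -0.55  0.15] f 0.0
 13.83 [452.53 387.16 190.35] open 1.0 F [-0.14  0.06 -1.03] f 0.0
above tongs 16.42 [ 436.39 -342.99  199.96] open 1.0 F [-0.31  0.27  0.73] f 0.0
top shield_base 0.8 [461.02 375.74   6.  ]
top shield_grip 0.9 [453.4  382.86 107.  ]
top shield_grip 0.55 [698.03 265.53 107.  ]
top canele_center 0.5 [637.43 -47.25  34.  ]
top tongs_grip 0.84 [ 438.21 -343.64   13.  ]
top tongs_grip 0.52 [383.82 -28.11  13.  ]
top dish 0.58 [665.8  -40.92   0.  ]
canele 0.72 235 [634.77 -38.53  56.26]
161 ((637.3814086914062, -39.615089416503906), 23.992544174194336)
bar 142 ((450.4687805175781, 383.2447814941406), (65.51686096191406, 16.245159149169922), 16.63310432434082) 111.3914190064296
side shield_base 0.73 [454.14 380.62   6.  ]
side shield_grip 0.87 [ 190.77 -289.69  107.  ]
side shield_grip 0.57 [457.37 375.04 107.  ]
side canele_center 0.8 [639.1  -41.21  34.  ]
side tongs_grip 0.93 [ 434.28 -339.09   13.  ]
side dish 0.91 [683.08 -15.44   0.  ]
canele 0.76 341 [628.15 -41.45  48.95]
145 ((637.7068481445312, -34.18231201171875), 25.752470016479492)
bar 92 ((450.780517578125, 385.2850341796875), (66.55442810058594, 16.15968894958496), 17.94651222229004) 112.8629045954736
```

```bash
python3 - <<'E'
from h import *
g=np.array([436,-343.5,3.])
arm.line_to(list(g+[0,0,40]),feed=200); arm.line_to(list(g),feed=50); st("down")
arm.close(7); st("closed")
arm.line_to(list(g+[0,0,20]),feed=40); st("l20")
arm.line_to(list(g+[0,0,117]),feed=120); arm.wait(0.3); st("up")
import pickle;S={}
for c in("top","side"):
    s=S[c]=imaging.snapshot(c);save(s,c+"3.png");w=cloud(s);gr=s["color"].astype(int)
    for n in("tongs_grip","tongs_jaws"):
        for d in spotter.mark_of(c,n)[:2]: print(c,n,round(d["score"],2),ray(s,d["point"],127))
    k=(w[...,2]>105)&(w[...,2]<150)&(w[...,0]>290)&(w[...,0]<630)&(w[...,1]<-290)&(w[...,1]>-440)
    q=w[k]
    for X in range(310,620,30):
        kk=q[abs(q[:,0]-X)<6]
        if len(kk): y=np.sort(kk[:,1]);print(X,y[[0,-1]],"z",np.percentile(kk[:,2],[5,50,95]))
pickle.dump(S,open("s3.pkl","wb"))
cv2.imwrite("pics/c3.png",cv2.resize(S["side"]["color"][150:360,300:560,::-1],(780,630*600//630),interpolation=cv2.INTER_CUBIC))
E
```

```text
down 19.0 [ 436.2  -343.7     3.26] open 1.001 F [-0.16 -0.07 -0.12] f 0.0
closed 19.77 [ 436.13 -343.54    3.09] open 0.534 F [0.1  0.26 1.05] f 6.974237412214279
l20 20.43 [ 436.05 -343.56   23.15] open 0.507 F [-0.01  0.7  -2.12] f 6.999762654304504
up 21.68 [ 435.7  -343.24  119.34] open 0.506 F [ 0.16  0.88 -1.86] f 6.995056942105293
top tongs_jaws 0.81 [ 577.78 -389.36  127.  ]
top tongs_jaws 0.68 [446.92 374.84 127.  ]
310 [-338.31 -334.79] z [132.96 138.69 140.69]
340 [-343.51 -340.26] z [119.35 133.31 140.02]
370 [-353.99 -347.34] z [120.34 135.93 140.58]
490 [-383.93 -332.99] z [122.69 131.39 140.02]
520 [-393.19 -337.31] z [121.36 133.37 142.5 ]
550 [-407.44 -341.42] z [122.44 134.51 140.61]
580 [-418.18 -340.81] z [119.45 133.83 145.21]
610 [-353.7 -352.1] z [119.95 129.65 139.35]
side tongs_grip 0.68 [ 440.2  -340.47  127.  ]
side tongs_jaws 0.96 [ 595.29 -376.72  127.  ]
310 [-335.34 -298.8 ] z [117.77 132.94 143.49]
340 [-342.6  -298.86] z [121.21 131.88 140.73]
370 [-350.87 -304.69] z [121.69 133.48 139.93]
400 [-359.63 -311.04] z [120.1  134.31 141.29]
430 [-382.52 -304.78] z [124.64 138.73 147.91]
460 [-327.83 -321.49] z [122.39 132.59 140.55]
490 [-380.1  -328.07] z [126.83 138.88 141.56]
520 [-339.24 -334.56] z [132.7  139.32 140.76]
580 [-415.45 -337.83] z [122.3  140.83 145.3 ]
610 [-354.54 -348.14] z [119.08 132.27 139.64]
```

View pics/c3.png

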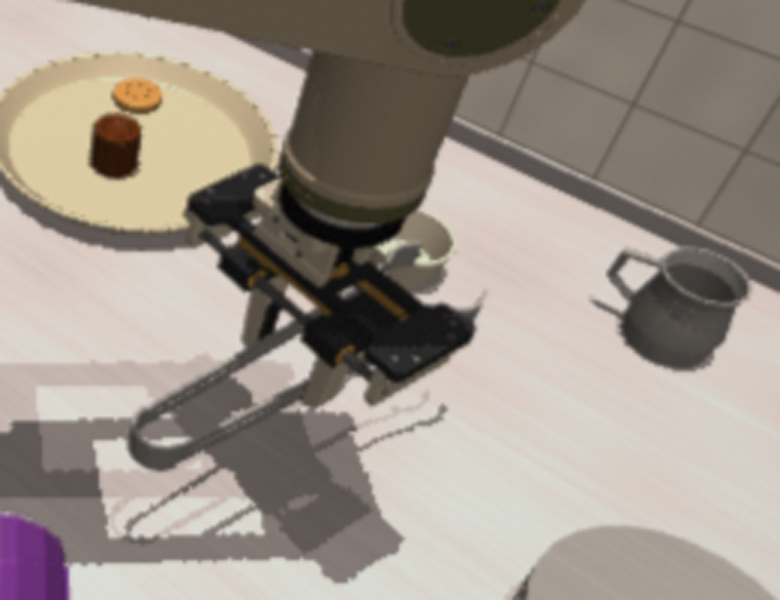

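The tongs hang level in the gripper, with jaws at about px (595,378) in world mm terms and clear of everything. The arms are squeezed to about 47 mm, so roughly 9 mm is free on each side of the canele. Next I'll carry them above the canele.

```bash
python3 - <<'E'
from h import *
q=(R.from_euler('z',12.7,degrees=True)*R.from_quat(read_tcp_rot())).as_quat()
C=np.array([637.5,-37.2]); p=np.array([C[0]-150,C[1],110.])
j=arm.inverse_kinematics(list(p),list(q));print(j)
c=np.array(read_tcp_pos()); arm.line_to(list(c+[0,0,50]),feed=150)
arm.goto(list(p+[0,0,60]),list(q)); arm.line_to(list(p),feed=100); arm.wait(0.4); st("above")
print(R.from_quat(read_tcp_rot()).as_matrix())
S={}
for c in("top","side"):
    s=S[c]=imaging.snapshot(c);save(s,c+"4.png");w=cloud(s)
    for n,h in(("tongs_jaws",120),("canele_center",34)):
        for d in spotter.mark_of(c,n)[:1]: print(c,n,round(d["score"],2),ray(s,d["point"],h))
    b=(abs(w[...,0]-600)<80)&(abs(w[...,1]+37)<70)
    q=w[b&(w[...,2]>102)&(w[...,2]<142)]
    for X in range(530,675,10):
        k=q[abs(q[:,0]-X)<5]
        if len(k): l=k[k[:,1]>-37][:,1];r=k[k[:,1]<-37][:,1];print(X,"L",np.percentile(l,[5,95]) if len(l) else "","R",np.percentile(r,[5,95]) if len(r) else "","z",np.percentile(k[:,2],[5,95]))
    k=w[b&(w[...,2]>53)&(w[...,2]<70)];print("canele top",len(k),cv2.minEnclosingCircle(k[:,:2].astype(np.float32)))
cv2.imwrite("pics/c4.png",np.hstack([cv2.resize(S["top"]["color"][90:240,230:370,::-1],(400,429)),cv2.resize(S["side"]["color"][120:270,260:400,::-1],(400,429))]))
E
```

```text
[-0.18 -0.09  1.92  0.    1.32  1.39]
above 24.8 [487.71 -37.2  110.33] open 0.512 F [-0.64 -0.05 -1.07] f 6.995182558894157
[[ 1.  0.  0.]
 [ 0. -1. -0.]
 [ 0.  0. -1.]]
top tongs_jaws 0.56 [640.99 -42.24 120.  ]
top canele_center 0.65 [634.58 -33.8   34.  ]
610 L  R [-73.5  -69.22] z [120.39 132.04]
620 L [-11.29  -6.73] R [-76.22 -69.19] z [110.78 135.55]
630 L [-6.62 -3.84] R [-78.7  -75.89] z [119.39 134.74]
640 L [-6.57 -3.72] R [-78.19 -75.49] z [115.78 135.57]
650 L [-11.82  -7.3 ] R [-75.47 -71.06] z [107.8  135.49]
660 L  R [-70.63 -70.63] z [122.56 122.56]
canele top 144 ((638.9651489257812, -38.71377944946289), 23.607955932617188)
side tongs_jaws 0.71 [645.05 -39.03 120.  ]
side canele_center 0.5 [652.28 -16.28  34.  ]
530 L [-16.23 -14.01] R [-62.07 -61.45] z [110.47 117.78]
600 L  R [-71.39 -66.21] z [113.5 123.6]
610 L  R [-72.26 -68.23] z [117.26 128.16]
620 L  R [-73.32 -67.83] z [110.85 133.94]
630 L [-4.25 -1.04] R [-76.78 -71.6 ] z [112.07 134.69]
640 L [-4.86 -0.38] R [-76.48 -72.41] z [111.68 134.81]
650 L [-9.1  -3.37] R [-73.71 -69.65] z [115.28 134.63]
660 L [-9.05 -5.92] R [-69.93 -69.93] z [119.38 133.11]
canele top 112 ((637.3667602539062, -37.53144073486328), 24.193904876708984)
```

View pics/c4.png

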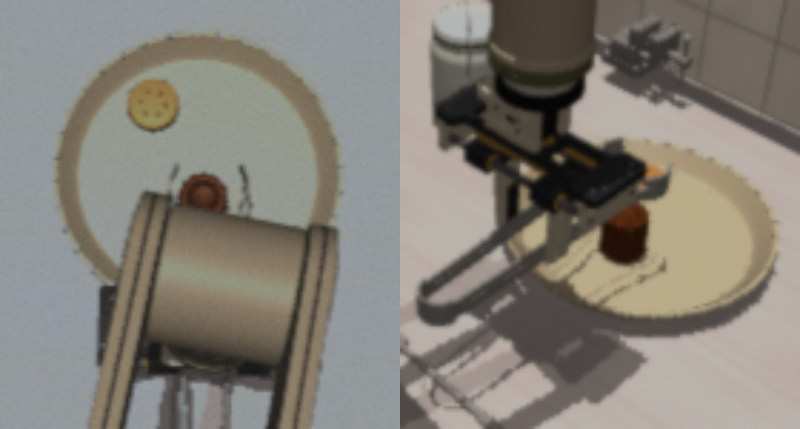

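The view from above shows the jaws straddling the canele at crop px (205,190). They sit about 2 mm to -y of centre, so I'll correct that, descend, squeeze and lift.

```bash
python3 - <<'E'
from h import *
p=np.array([488.5,-35.4,110.]); arm.line_to(list(p),feed=50)
p[2]=62; arm.line_to(list(p),feed=100); st("62")
p[2]=35; arm.line_to(list(p),feed=40); arm.wait(.2); st("down")
arm.close(30); arm.wait(.3); st("squeezed")
s=imaging.snapshot("side");save(s,"side5.png")
p[2]=50; arm.line_to(list(p),feed=30); st("l15")
s2=imaging.snapshot("side")
cv2.imwrite("pics/c5.png",np.hstack([cv2.resize(x["color"][120:270,260:400,::-1],(400,429)) for x in(s,s2)]))
E
```

```text
62 25.98 [488.6  -35.44  62.14] open 0.508 F [ 0.03  0.54 -1.27] f 6.9947898387908936
down 27.01 [488.79 -35.44  35.34] open 0.505 F [ 0.08 -0.64 -2.54] f 6.99516624212265
squeezed 27.52 [488.68 -35.44  35.13] open 0.419 F [ 0.58 -0.09 -1.29] f 29.97890442609787
l15 28.23 [488.51 -35.41  50.06] open 0.42 F [-0.62 -0.18 -2.12] f 29.97886061668396
```

View pics/c5.png

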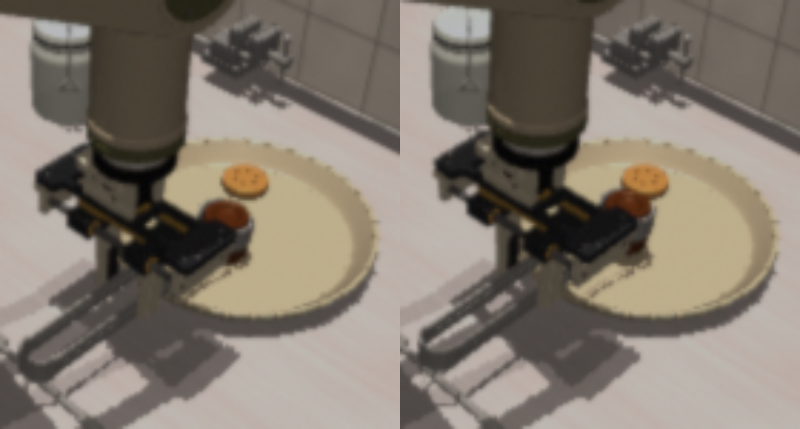

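The arms read 39 mm, which is closed on the canele. The crop shows it rising upright between the jaws at crop px (635,225). Next I'll raise it to full height.

```bash
python3 - <<'E'
from h import *
arm.line_to([488.5,-35.4,187],feed=80); arm.wait(1.0); st("up")
S={}
for c in("top","side"):
    s=S[c]=imaging.snapshot(c)
    for n,h in(("canele_center",184),("shield_grip",107),("dish",0)):
        for d in spotter.mark_of(c,n)[:1]: print(c,n,round(d["score"],2),ray(s,d["point"],h))
    for d in spotter.outline_of(c,"canele_center")[:1]:
        k=cloud(s)[d["mask"]];print(c,"canele z",np.nanpercentile(k[:,2],[5,50,95]),np.nanmedian(k,0))
cv2.imwrite("pics/c6.png",cv2.resize(S["side"]["color"][:,:,::-1],(800,600)))
E
```

```text
up 31.14 [488.52 -35.39 187.03] open 0.418 F [ 0.25  0.56 -2.44] f 29.978868663311005
top canele_center 0.69 [631.23 -42.81 184.  ]
top shield_grip 0.95 [ 194.04 -289.56  107.  ]
top dish 0.62 [668.7  -34.38   0.  ]
top canele z [194.72 207.62 213.7 ] [638.38 -38.18 207.62]
side canele_center 0.41 [641.85 -33.34 184.  ]
side shield_grip 0.81 [461.95 380.25 107.  ]
side dish 0.74 [688.28 -21.3    0.  ]
side canele z [161.51 174.7  213.76] [630.27 -54.02 174.7 ]
```

View pics/c6.png

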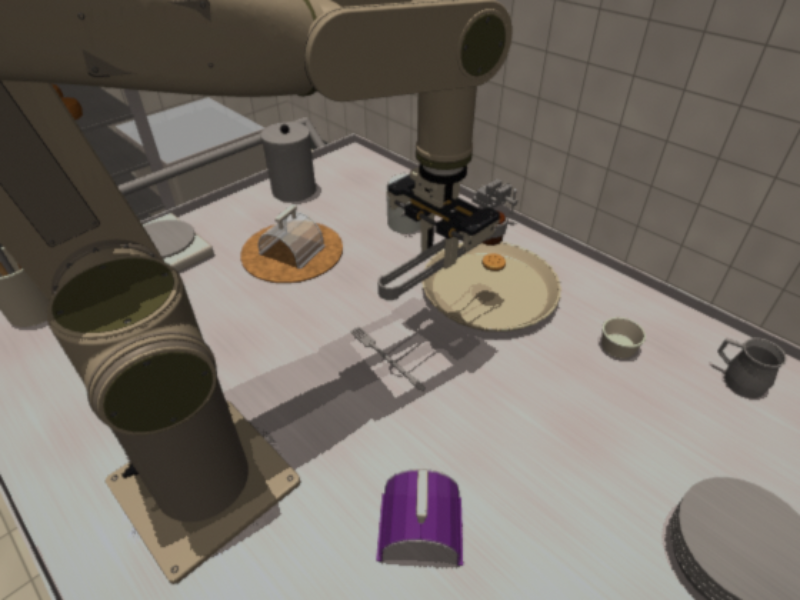

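The canele hangs in the tongs at px (495,232), above the dish with its top at about z 211. The shield stands on the mat at (290,240), and the other things look undisturbed. I'm handing in.

```bash
python3 -c "
from h import *
print(workorder.job_done()); st()"
```

```text
the job is handed in; nothing more can be done
None
the job is handed in; nothing more can be done
```

I handed the job in at about 31 s: the clear shield stands upright on the cork mat, and the tongs hold the canele up about 15 cm above the dish; no verdict came back.

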